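# Check a slant bore with the collared gauge rod

## Robot

A 6-joint arm with a two-finger parallel gripper is mounted at the origin on a cart in front of the work surface, level with it; the furniture and walls round the work are solid. World frame = base frame: x ahead of the robot, y to its left, z up, the work surface at z = 0. Lengths are in m, angles in degrees, forces in N, time in s.
With the tool pointing down it reaches from about 0.375 to 0.75 m from the base axis. Payload 9 kg.
Tool frame: the origin (TCP) lies where the fingers leave the gripper's body, on its centre line; the fingertips stand 73 mm ahead of it and the grasp point (between the pads) lies 54 mm ahead of it (robot.tip_reach is the distance from the TCP to the fingertips, in m); z points along the fingers, y is the direction in which the jaws open and shut (so a half turn about z gives the same grasp; the last joint's range is limited). The gripper opens to 85 mm and grips with 20 to 120 N. Pads are 22 mm wide; open, the fingers measure 114 mm over their backs; the gripper's body (76 mm by 85 mm) begins 54 mm behind the grasp point. The pads swing forward as they close: fully open they stand 13 mm farther back than shut.
Start: joints at [-85.182, 5.964, 5.575, 89.605, 0, 77.527], TCP at [0.178, -0.573, 0.304] pointing down, gripper open.
Joint ranges: [-171.21, 171.21], [-48.23, 106.86], [-62.78, 66.21], [-105.2, 120.99], [-86.42, 89.51], [-180, 180]. Speed limits (degrees/s): [127.2, 127.2, 147.25, 180, 180, 180].

## Interface

Orientations are given as [roll, pitch, yaw] about the fixed x, y, z axes, in that order (R = Rz(yaw) Ry(pitch) Rx(roll)).
In Python, from plant import robot gives the robot as it stands. Calls block until the motion is done:
- robot.move_pose(position, orientation): joint-space move of the TCP to a pose.
- robot.line_to(position, vel=0.15, rotation=None, guard=None): straight line of the TCP; rotation=None keeps the orientation; vel is the mean speed in m/s. With guard (N) it stops when the force on the tool has changed by that much, and returns True; else False.
- robot.goto_joints(angles): joint-space move.
- robot.set_gripper(opening): finger opening in m; the grip force is fixed at half the most; returns when the fingers have stopped.
- robot.pause(seconds).
- robot.ik(position, orientation): joint angles nearest the present ones, or None.
- robot.observe(): the state.
- robot.grab_frame(name): name is "scene" or "top"; returns the picture (420x560x3 uint8, blue, green, red); there is no depth.
- robot.get_calibration(name): a dict with "vertical_fov" (degrees; the focal length in pixels is half the picture's height over the tangent of half this angle, whatever the lens; pixels are square), "cx", "cy" (the principal point, pixels), "k1" (the pictures are not rectified: a ray, as slopes to the right and down, at radius r is drawn at 1 + k1 r^2 times it, then the intrinsics apply), "rvec" (rotation vector, rad) and "tvec" (3), from world to camera coordinates, as OpenCV has them. Camera axes: x right, y down, z forward; pixel columns grow to the right and rows downward; lengths in m; the calibration is good to about 2 mm. A picture is of the moment at which its call begins. get_calibration takes no time and is no camera call.
A pose or a line that the arm cannot do raises robot.IKError and nothing moves.
- robot.job_done(): hands the job in, once; it reports no verdict.
The state is a dict: "time": time; "q": joint angles; "qvel": joint speeds; "joint_torque": joint torques, N m; "tool_pos": TCP position; "tcp_rot": TCP orientation; "ft_force": force on the tool from outside, world axes, zero at the start; "torque": the same for the moment, N m; "gripper_width": finger opening in m.
Only numpy, scipy, OpenCV 4.12 (cv2) and the standard library are available. Lean on these libraries where they do the work, as an engineer would, in place of code of your own. Each camera call takes 0.05 s, during which the arm holds its last target.

## Task

The rail is loaded in the drilling jig: push the jig's clamp lever fully down on it, then take the gauge rod from its cradle and slide it down the slanting guide tube until its collar stops on the tube's mouth. Draw it right out again and finish holding it in the gripper, still and level, 25 to 30 cm above the bench and clear of everything, so that the tip can be read; the clamp stays down and the other things on the bench stay where they are.

Things in the scene. Friction and masses are not known exactly. Their poses are not given: they have to be found in the camera images.
- jig: Drilling jig, fixed to the bench during the run: a plywood plate 110x185x18 (x -55 to 55, y -117 to 67 in its frame) with, from its +y end: a slanting steel guide tube, a pale wooden fence block 61x35 with top at z 95, a bored wooden rail 90x55 with top at z 75, and a steel clamp bracket with top at z 100. Origin on the bench under the tube's line (plate's underside); z up; the tube slants down along the jig's -y.
- guide_tube: Steel guide tube on the jig, 26 outside diameter, 13 bore, 97 long, open at its mouth. Origin at the centre of the flat mouth, at (0, 55, 85) in the jig's frame. Its z axis is the bore's axis and points out of the mouth, 30 degrees above level, towards the jig's +y; inside the tube z is negative. The last 23 mm of tube before the mouth stand free of the fence block, sloping.
- clamp (a joint): The clamp lever's hinge angle: 0 = down on the rail (its stop), grows as the lever stands up (to 1.4). A stiff hinge: it stays where it is left; about 2 N on the lever's end moves it.
- clamp_end (a point): Centre of the upper face of the lever's widened end, the place to push: a steel pad 30 wide (jig x), 26 long, 10 thick, 74 mm from the hinge and 5 mm above the hinge's line when down.
- clamp_hinge (a point): The hinge axis of the clamp lever: runs along the jig's x through this point, at (0, -95, 85) in the jig's frame. When down the lever points from here to the jig's +y, level; open, its end is raised and swung back towards -y.
- gauge: The gauge rod, 208 long, about 90 g, lying level in its cradle at first. Origin at the centre of the square wooden handle (16x16, 110 long, x -55 to 55); x axis runs along the rod to the tip. Then a round steel collar (28 diameter, x 55 to 63) and a round steel shank (10 diameter, x 63 to 153) with a tapered nose (last 8 mm, down to 4 diameter) and dark ring marks near the tip.
- gauge_collar (a point): Centre of the collar's stop face, the one towards the tip, x 63 on the gauge.
- gauge_tip (a point): End of the gauge rod's tip, x 153 on the gauge.
- cradle: Wooden rod cradle, fixed during the run: plank 215x60x12 with two notched posts 46 wide, 13 thick, 58 high, at x 120 (notch 14 wide, carries the shank) and x -43 (notch 20 wide, carries the handle). Origin on the bench under the handle's centre; x along the rod towards the tip, z up; the rod's axis lies 55 above the bench and the rod lifts straight up and out.
- chisel: Bystander: wood-handled chisel, 24x24x225, lying flat. Origin at the centre of its underside.
- sanding_block: Bystander: sanding block, 42x75x27. Origin at the centre of its underside.
- offcut_2: Bystander: pale wood offcut, 30x80x18. Origin at the centre of its underside.

How it is judged:
By the outcome, as a careful person would: the job done as asked, in the order asked, and still so for the second after the job is handed in, while the arm keeps its last pose, push and grip.
It also fails if it takes over 64 s, if anything falls off the work surface, if the arm or the gripper's body presses on something with over 40 N, if the wrist force passes 120 N, or if a joint passes its speed limit or range.

## Working session

There is one attempt and no reset: what is moved stays moved. The work goes in short steps, each a Python script; the robot and the scene stay as the last script left them, time stands still between calls to the robot, and variables do not carry over. Pictures are saved under pics/ and viewed, and the job is handed in when it is done.

```bash
ls; mkdir -p pics
python3 - <<'E'
from plant import robot
import cv2
for n in("scene","top"):
    im=robot.grab_frame(n); cv2.imwrite(f"pics/{n}0.png",im); print(n,robot.get_calibration(n))
print(robot.observe())
E
```

```text
pics
scene {'vertical_fov': 53.07538269022789, 'cx': 284.4113706837501, 'cy': 206.31952085783897, 'k1': -0.0879136134906712, 'rvec': array([ 0.60489109, -2.38418133,  1.45677572]), 'tvec': array([0.51531562, 0.14371621, 0.83163849])}
top {'vertical_fov': 53.327038082354676, 'cx': 285.7292899836825, 'cy': 213.46137458475212, 'k1': 0.02097352308549915, 'rvec': array([ 2.10860639, -2.1634189 ,  0.16625776]), 'tvec': array([0.15184753, 0.53897566, 0.8839008 ])}
{'time': 0.1, 'q': array([-8.51791821e+01,  5.99646257e+00,  5.53160977e+00,  8.96051415e+01,
       -1.10523592e-03,  7.75249354e+01]), 'qvel': array([-0.02026181, -0.1084324 ,  0.08170113,  0.11486653, -0.08219611,
       -0.05475857]), 'joint_torque': array([ 6.60782578e-03, -5.58211899e+01,  5.04716849e+01,  1.31141022e-02,
       -1.63673508e-04, -1.00816823e-05]), 'tool_pos': array([ 0.17835211, -0.57265204,  0.30318801]), 'tcp_rot': array([-1.79931419e+02, -1.40406584e-02,  1.72958748e+01]), 'ft_force': array([-0.3828847 ,  0.40985754,  0.18175858]), 'torque': array([-0.01950086, -0.04336091, -0.066038  ]), 'gripper_width': 0.08533827557491362}
```

View pics/scene0.png

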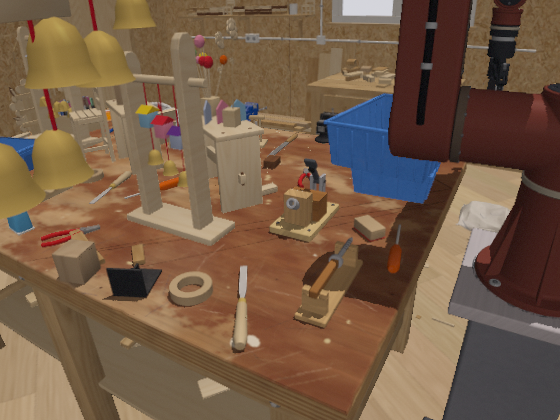

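View pics/top0.png

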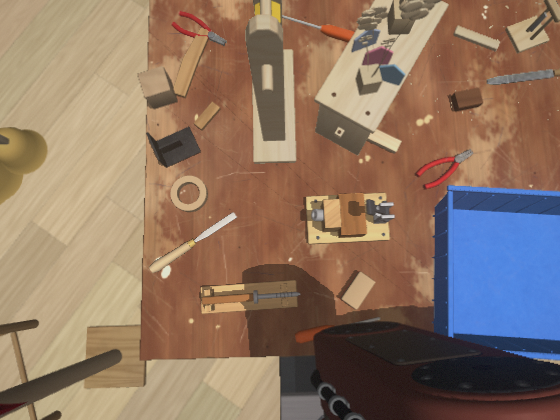

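```bash
cat > h.py <<'E'
import numpy as np, cv2
from scipy.spatial.transform import Rotation as Rn
from plant import robot
def cam(n):
    c=robot.get_calibration(n); f=210/np.tan(np.radians(c['vertical_fov']/2))
    R=cv2.Rodrigues(c['rvec'])[0]; return c,f,R,c['tvec']
def proj(n,P):
    c,f,R,t=cam(n); P=np.atleast_2d(P)@R.T+t; s=P[:,:2]/P[:,2:]
    s=s*(1+c['k1']*(s**2).sum(1,keepdims=True)); return s*f+[c['cx'],c['cy']]
def ray(n,uv):
    c,f,R,t=cam(n); d=(np.array(uv,float)-[c['cx'],c['cy']])/f; s=d.copy()
    for _ in range(30): s=d/(1+c['k1']*(s@s))
    v=R.T@np.r_[s,1]; return -R.T@t, v/np.linalg.norm(v)
def onz(n,uv,z):
    o,v=ray(n,uv); return o+v*(z-o[2])/v[2]
def tri(uvs,uvt):
    A=np.zeros((3,3));b=np.zeros(3);L=[]
    for n,u in(("scene",uvs),("top",uvt)):
        o,v=ray(n,u);M=np.eye(3)-np.outer(v,v);A+=M;b+=M@o;L.append((o,v))
    p=np.linalg.solve(A,b)
    return p,[np.linalg.norm(np.cross(p-o,v)) for o,v in L]
def crop(im,x0,y0,x1,y1,s,fn):
    cv2.imwrite(fn,cv2.resize(im[y0:y1,x0:x1],None,fx=s,fy=s,interpolation=cv2.INTER_CUBIC))
E
python3 - <<'E'
from h import *
for n in("scene","top"):
    c,f,R,t=cam(n); print(n,f,-R.T@t)
    print(proj(n,[[.5,0,0],[.6,0,0],[.5,.1,0],[.5,0,.3]]).round(0).tolist())
t=cv2.imread("pics/top0.png");s=cv2.imread("pics/scene0.png")
crop(t,295,180,405,255,7,"pics/t_jig.png");crop(t,190,270,310,325,6.5,"pics/t_cr.png")
crop(s,260,150,350,245,6,"pics/s_jig.png");crop(s,285,225,375,325,6,"pics/s_cr.png")
E
```

```text
scene 420.5018744555672 [0.10953336 0.83732837 0.51450049]
[[316.0, 223.0], [281.0, 215.0], [297.0, 242.0], [317.0, 104.0]]
top 418.2016615789993 [0.3951372  0.13579985 0.95930081]
[[346.0, 233.0], [344.0, 191.0], [303.0, 234.0], [372.0, 212.0]]
```

```bash
sleep 0
```

```text
(no output)
```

View pics/t_jig.png

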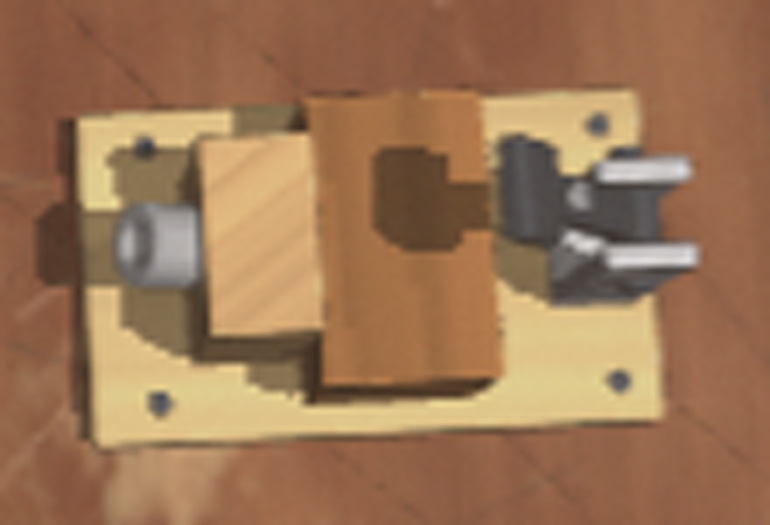

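View pics/t_cr.png

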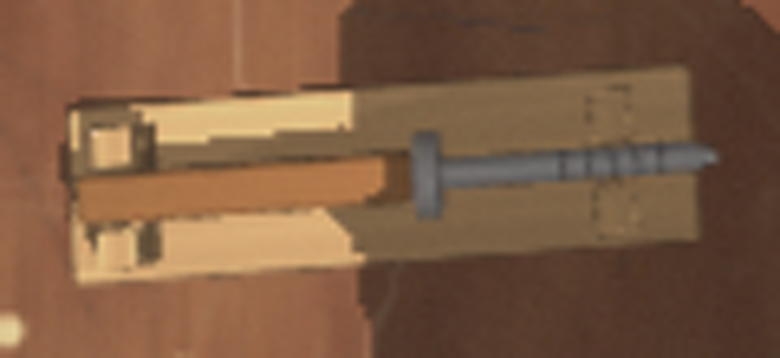

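View pics/s_jig.png

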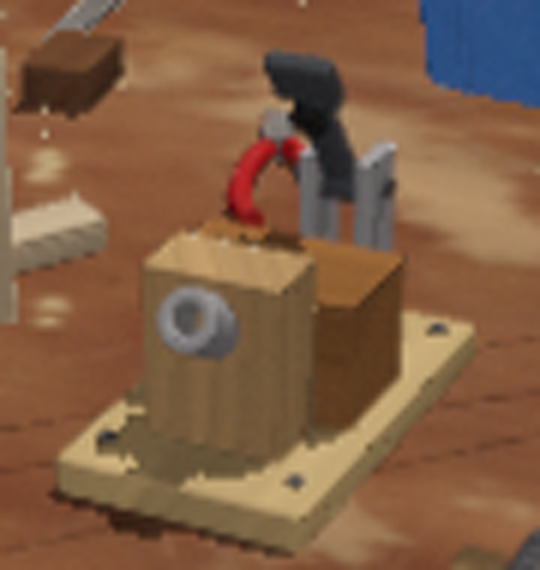

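View pics/s_cr.png

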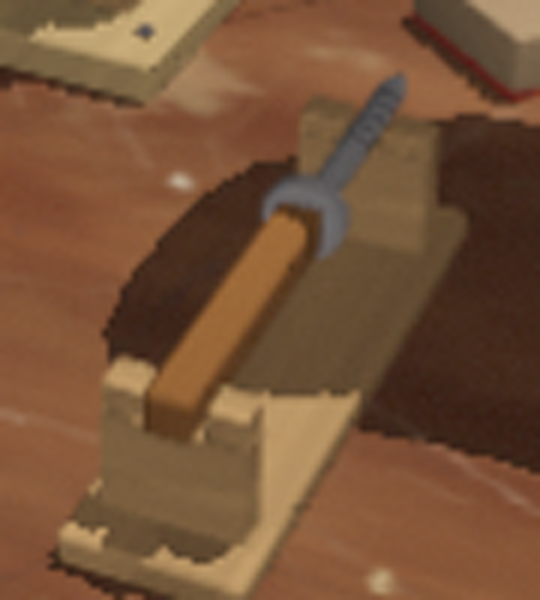

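```bash
cat > fit1.py <<'E'
from h import *
from scipy.optimize import least_squares
T=lambda p:np.array(p)/7+[295,180]-0.43; S=lambda p:np.array(p)/6+[260,150]-.42
Tc=lambda p:np.array(p)/6.5+[190,270]-.42; Sc=lambda p:np.array(p)/6+[285,225]-.42
def X(p,L): 
    return np.array(L)/1000@Rn.from_euler('z',p[2]).as_matrix().T+[p[0],p[1],0]
def fit(obs,p0):
    def res(p,): return np.concatenate([(proj(n,X(p,[l]))[0]-uv) for n,uv,l in obs])
    r=least_squares(res,p0,loss='soft_l1'); print(np.r_[r.x[:2],np.degrees(r.x[2])].round(4)); print(r.fun.reshape(-1,2).round(2).tolist()); return r.x
jig=fit([("top",T((78,117)),(55,67,18)),("top",T((635,90)),(55,-117,18)),("top",T((662,415)),(-55,-117,18)),("top",T((100,448)),(-55,67,18)),
 ("scene",S((60,462)),(55,67,18)),("scene",S((298,522)),(-55,67,18)),("scene",S((474,325)),(-55,-117,18)),
 ("scene",S((188,320)),(0,55,85)),("top",T((137,243)),(0,55,85))],[.5,0,0])
cr=fit([("top",Tc((716,157)),(153,0,55)),("scene",Sc((402,78)),(153,0,55)),
 ("top",Tc((80,200)),(-55,0,63)),("scene",Sc((180,407)),(-55,0,63)),("top",Tc((428,175)),(59,0,69))],[.3,.2,-1.57])
np.save("fit.npy",[jig,cr])
c,f,R,t=cam("top")
print(tri(Sc((402,78)),Tc((716,157))), tri(S((188,320)),T((137,243))))
print("mouth pred",X(jig,[(0,55,85)]), "tip", X(cr,[(153,0,55)]))
# clamp end: top dark end centre, scene
print("clamp end tri",tri(S((300,80)),T((525,190))))
J=X(jig,[(0,-95,85)]);print("hinge",J)
E
python3 fit1.py
```

```text
[0.532  0.0234 1.6355]
[[-0.32, 0.22], [0.27, -0.27], [0.91, 1.1], [-0.48, 0.77], [-1.94, -1.34], [0.0, -1.24], [-0.37, -0.65], [-1.09, -0.31], [-0.23, 1.08]]
[  0.3583   0.2645 -86.758 ]
[[0.41, 0.26], [-0.98, -0.43], [-0.41, 2.06], [-1.93, -1.64], [0.03, 1.45]]
(array([0.36618395, 0.11203681, 0.05437492]), [np.float64(0.0014510903419544848), np.float64(0.0014510903419545397)]) (array([0.5308971 , 0.07680694, 0.08366141]), [np.float64(0.002190246720338265), np.float64(0.002190246720338138)])
mouth pred [[0.53038535 0.07838671 0.085     ]] tip [[0.36699215 0.11172164 0.055     ]]
clamp end tri (array([ 0.53418695, -0.02851543,  0.1451556 ]), [np.float64(0.0014058009798311316), np.float64(0.0014058009798312136)])
hinge [[ 0.53466653 -0.07155219  0.085     ]]
```

```bash
cat >> h.py <<'E'
try: jig,crd=np.load("fit.npy")
except Exception: pass
def tf(p,L): return np.array(L,float)/1000@Rn.from_euler('z',p[2]).as_matrix().T+[p[0],p[1],0]
def ori(rodyaw,pitch=0):
    """tool orientation with gripped rod pointing at yaw (deg), pitch deg below level. returns R, rpy. tool y horizontal, perp to rod"""
    a=np.radians(rodyaw);p=np.radians(pitch)
    d=np.array([np.cos(a)*np.cos(p),np.sin(a)*np.cos(p),-np.sin(p)])
    y=np.array([-np.sin(a),np.cos(a),0]); # horizontal, perpendicular
    z=np.cross(d,y); 
    if z[2]>0: y=-y; z=-z
    x=np.cross(y,z); R=np.c_[x,y,z]; return R,Rn.from_matrix(R).as_euler('xyz',degrees=True),d
def show(fn,n="scene",box=None,s=4):
    im=robot.grab_frame(n)
    if box: crop(im,*box,s,fn)
    else: cv2.imwrite(fn,im)
    return im
E
python3 - <<'E'
from h import *
ja=-90+np.degrees(jig[2])
def arc(a,r=80,h=5): return tf(jig,[(0,-95+r*np.cos(a)-h*np.sin(a)-11*1,85+r*np.sin(a)+h*np.cos(a))])[0]
for off in(0,180):
  R,e,d=ori(ja,0)
  if off: R=R@np.diag([-1,-1,1]); e=Rn.from_matrix(R).as_euler('xyz',degrees=True)
  print(off,e)
  for a in(1.4,1,0): 
    q=robot.ik(arc(a)+[0,0,.073],e); print(a,arc(a),None if q is None else np.round(q,0))
  R,e,d=ori(np.degrees(crd[2]),0)
  if off: R=R@np.diag([-1,-1,1]); e=Rn.from_matrix(R).as_euler('xyz',degrees=True)
  q=robot.ik(tf(crd,[(0,0,55)])[0]+[0,0,.054],e);print("grasp",tf(crd,[(0,0,55)])[0],None if q is None else np.round(q,0))
  q=robot.ik(tf(crd,[(0,0,55)])[0]+[0,0,.254],e);print("lift",None if q is None else np.round(q,0))
  R,e,d=ori(ja,30)
  if off: R=R@np.diag([-1,-1,1]); e=Rn.from_matrix(R).as_euler('xyz',degrees=True)
  m=tf(jig,[(0,55,85)])[0]
  for k in(63,163,190):
    g=m-d*k/1000; q=robot.ik(g-R[:,2]*.054,e);print(k,g,None if q is None else np.round(q,0))
E
```

```text
0 [180.           0.         -88.36448598]
1.4 [ 0.53473303 -0.07388111  0.16468581] [ -22.   -5.  -12.   83.    0. -113.]
1 [ 0.5338669  -0.04354677  0.15501919] [ -19.   -5.  -14.   82.    0. -110.]
0 [ 0.53269719 -0.00258029  0.09      ] [ -14.   -5.  -20.   75.    0. -106.]
grasp [0.3583395  0.26447678 0.055     ] [ 20. -19. -38.  71.   0. -74.]
lift [ 20. -21. -19.  92.   0. -74.]
63 [0.52882815 0.13292408 0.1165    ] [ -15.    1.  -18.   81.   29. -109.]
163 [0.52635641 0.21949134 0.1665    ] [ -6.  -3. -16.  81.  30. -98.]
190 [0.52568904 0.2428645  0.18      ] [ -3.  -3. -15.  81.  30. -96.]
180 [-180.            0.           91.63551402]
1.4 [ 0.53473303 -0.07388111  0.16468581] [-22.  -5. -12.  83.   0.  67.]
1 [ 0.5338669  -0.04354677  0.15501919] [-19.  -5. -14.  82.   0.  70.]
0 [ 0.53269719 -0.00258029  0.09      ] [-14.  -5. -20.  75.   0.  74.]
grasp [0.3583395  0.26447678 0.055     ] [ 20. -19. -38.  71.   0. 106.]
lift [ 20. -21. -19.  92.   0. 106.]
63 [0.52882815 0.13292408 0.1165    ] [-15.   1. -18.  81.  29.  71.]
163 [0.52635641 0.21949134 0.1665    ] [ -6.  -3. -16.  81.  30.  82.]
190 [0.52568904 0.2428645  0.18      ] [ -3.  -3. -15.  81.  30.  84.]
```

```bash
cat >> h.py <<'E'
def orif(yaw,pitch=0):
    R,e,d=ori(yaw,pitch); R=R@np.diag([-1,-1,1]); return R,Rn.from_matrix(R).as_euler('xyz',degrees=True),d
E
python3 - <<'E'
from h import *
ja=-90+np.degrees(jig[2]); R,e,d=orif(ja)
def arc(a,r=80,h=5): return tf(jig,[(0,-95+r*np.cos(a)-h*np.sin(a)-11,85+r*np.sin(a)+h*np.cos(a))])[0]+[0,0,.073]
robot.set_gripper(0.0)
p=arc(1.4); 
robot.move_pose([p[0],p[1],.36],e)
print(robot.observe()['time'])
robot.line_to(p,vel=.15)
for a in(1.25,1.1,.9,.7,.5,.35,.2):
    g=robot.line_to(arc(a),vel=.08,guard=25); o=robot.observe(); print(a,g,o['ft_force'].round(1),o['time'],o['tool_pos'].round(4))
    if g: break
show("pics/s1.png"); show("pics/t1.png","top")
E
```

```text
3.0667
1.25 False [ 0.2 -0.6 -0.8] 4.3333 [ 0.5345 -0.0614  0.2359]
1.1 False [ 0.  -0.6  0.8] 4.6333 [ 0.5339 -0.0502  0.2313]
0.9 False [0.6 0.5 1.1] 4.9833 [ 0.5335 -0.0362  0.2234]
0.7 False [-0.3  0.6  1. ] 5.3333 [ 0.533  -0.0241  0.2128]
0.5 False [-0.   0.1 -1. ] 5.6833 [ 0.5327 -0.0143  0.2001]
0.35 False [-0.1 -0.3  0.1] 5.9833 [ 0.5325 -0.0088  0.1894]
0.2 False [-0.4  0.8 -0.3] 6.2833 [ 0.5324 -0.0049  0.178 ]
```

Run:
```python
from h import *
crop(cv2.imread("pics/s1.png"),240,120,370,250,4.5,"pics/s1c.png");crop(cv2.imread("pics/t1.png"),280,160,420,270,5,"pics/t1c.png")
```

```text
(no output)
```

View pics/s1c.png

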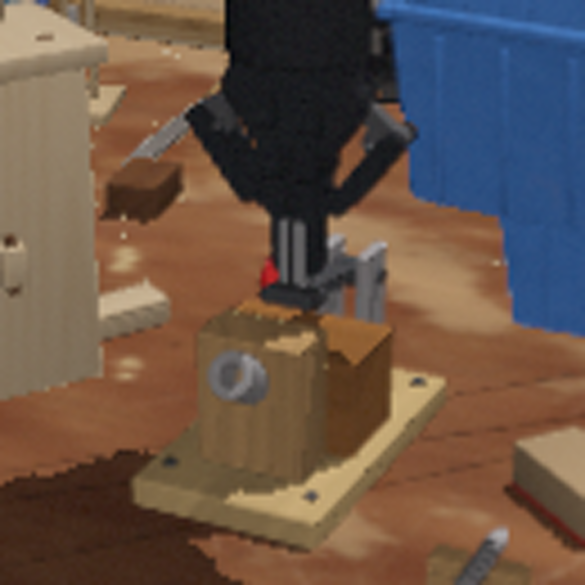

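View pics/t1c.png

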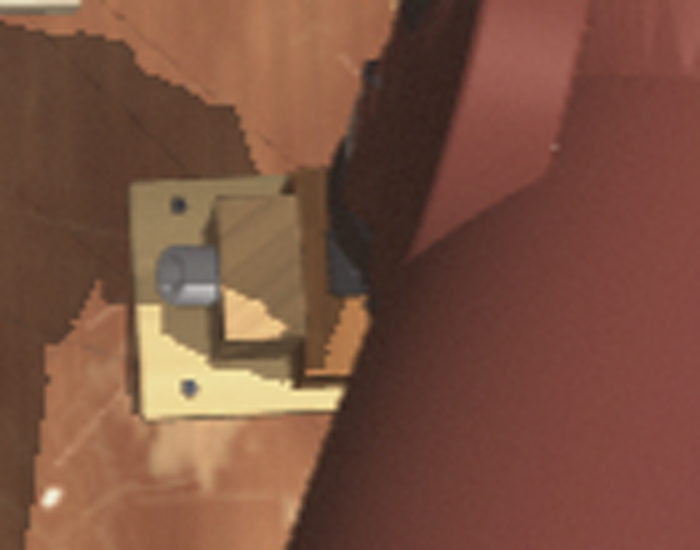

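Scene crop: the finger is on the clamp pad (about 295,295 in the crop), nearly level. I'll push on to the stop.

Run:
```python
from h import *
def arc(a,r=80,h=5): return tf(jig,[(0,-95+r*np.cos(a)-h*np.sin(a)-11,85+r*np.sin(a)+h*np.cos(a))])[0]+[0,0,.073]
p=arc(0.05); g=robot.line_to(p,vel=.06,guard=20);print(g,robot.observe()['tool_pos'],robot.observe()['ft_force'])
p=arc(0)
g=robot.line_to([p[0],p[1],p[2]-.012],vel=.03,guard=18); o=robot.observe(); print(g,o['tool_pos'],o['ft_force'],o['time'])
robot.pause(.2);o=robot.observe(); print(o['tool_pos'],o['ft_force'])
p=o['tool_pos']
robot.line_to([p[0],p[1],.34],vel=.25)
robot.set_gripper(.085)
# to cradle
R,e,d=orif(np.degrees(crd[2]))
g=tf(crd,[(0,0,55)])[0]
robot.move_pose(g+[0,0,.054+.2],e)
print(robot.observe()['time'])
show("pics/s2.png"); show("pics/t2.png","top")
crop(cv2.imread("pics/s2.png"),250,150,380,280,4.5,"pics/s2c.png");crop(cv2.imread("pics/t2.png"),280,160,420,270,5,"pics/t2c.png")
```

```text
False [ 0.53233371 -0.00278555  0.16632972] [ 0.40947711 -0.45111361  0.04204112]
True [ 0.5331057  -0.00285521  0.16244006] [-3.80713969  0.29649528 11.01649562] 7.075
[ 0.5331324 -0.0028518  0.1624501] [-4.32122073  0.45037572 11.34458859]
10.1417
```

View pics/s2.png

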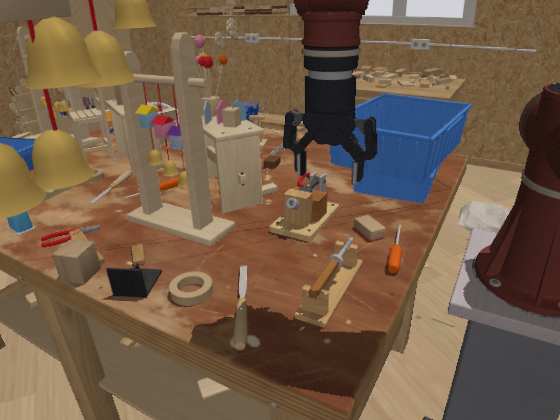

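View pics/t2.png

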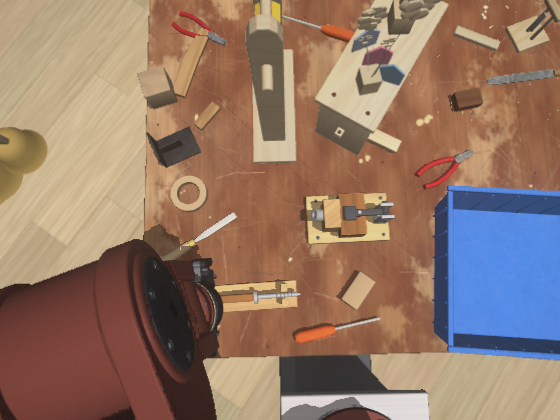

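View pics/t2c.png

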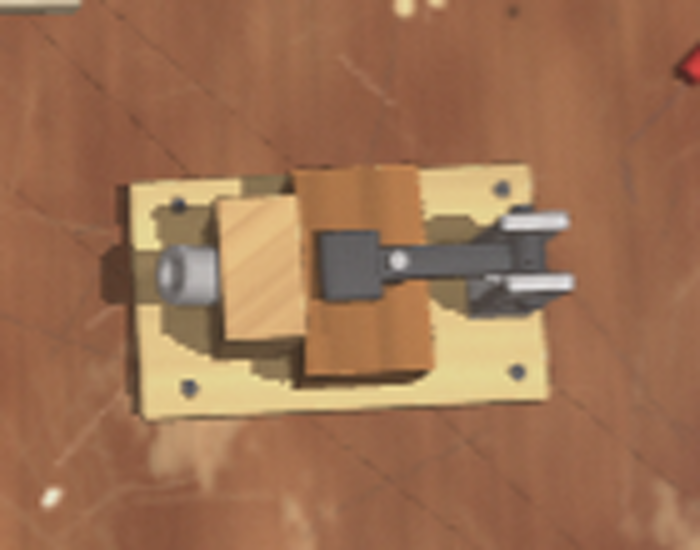

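View pics/s2c.png

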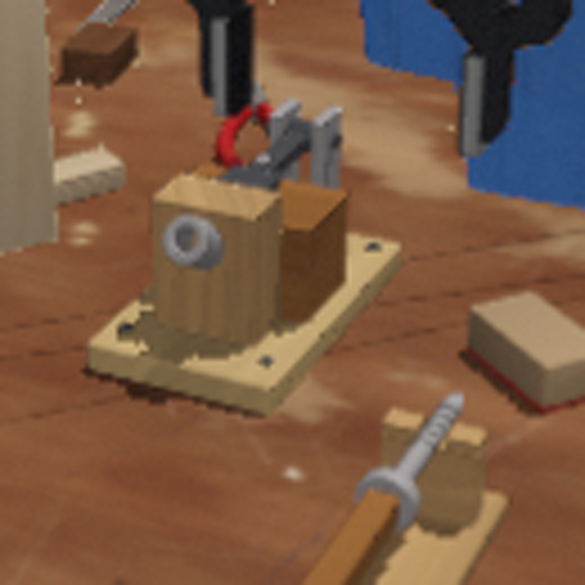

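The clamp is down: in the top view the lever lies level over the rail, and contact came at tip z 0.0894. Next I grasp the rod.

Run:
```python
from h import *
R,e,d=orif(np.degrees(crd[2]))
g=tf(crd,[(0,0,55)])[0]
robot.set_gripper(.05)
h=robot.line_to(g+[0,0,.054],vel=.2,guard=15); print(h,robot.observe()['tool_pos'],g)
print(robot.set_gripper(0.0)); o=robot.observe(); print(o['gripper_width'],o['ft_force'],o['time'])
h=robot.line_to(g+[0,0,.054+.15],vel=.15); o=robot.observe(); print(o['gripper_width'],o['ft_force'],o['time'],o['tool_pos'],o['tcp_rot'])
show("pics/s3.png"); show("pics/t3.png","top")
```

```text
False [0.35897389 0.26470706 0.11010845] [0.3583395  0.26447678 0.055     ]
False
0.015055654448514273 [-0.91591257 -1.61301846  6.65166599] 12.2333
0.01492639183487165 [ 0.09856629 -0.65904528 -1.24645337] 13.3833 [0.3579347  0.2643509  0.25782192] [-1.79902916e+02  2.62765305e-02  9.32432747e+01]
```

View pics/s3.png

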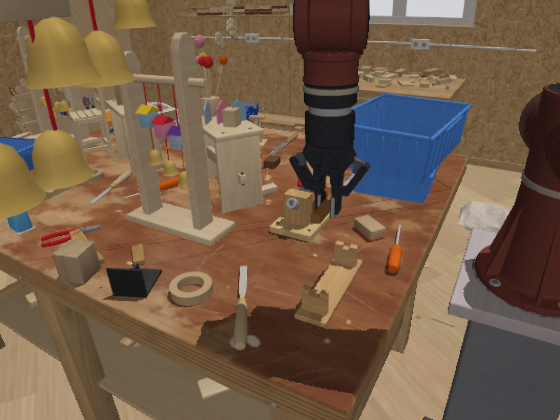

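View pics/t3.png

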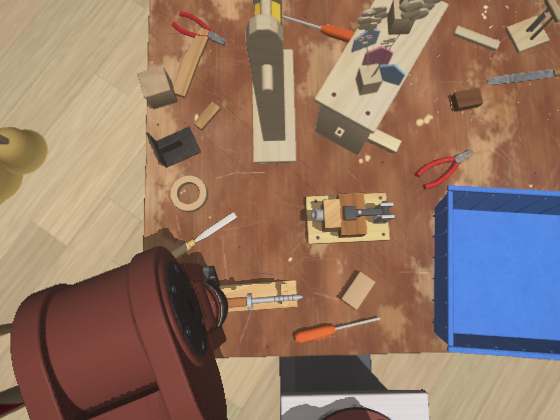

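Run:
```python
from h import *
o=robot.observe(); Rm=Rn.from_euler('xyz',o['tcp_rot'],degrees=True).as_matrix()
g=o['tool_pos']+Rm[:,2]*.054; d=-Rm[:,0]; 
R0,e0,d0=orif(np.degrees(crd[2])); s=np.sign(Rm[:,0]@d0)
print("sign",s,"tip px pred",proj("top",g+s*Rm[:,0]*.153), "collar",proj("top",g+s*Rm[:,0]*.059))
R,e,d=orif(-90+np.degrees(jig[2]),30); print(e,d)
m=tf(jig,[(0,55,85)])[0]
P=lambda out:m-d*(.153+out)-R[:,2]*.054
robot.line_to(o['tool_pos']+[0.08,0,.07],vel=.25)
robot.move_pose(P(.07),e)
robot.line_to(P(.03),vel=.15)
robot.pause(.2)
o=robot.observe();print(o['time'],o['tool_pos'],P(.03),o['tcp_rot'],o['ft_force'])
np.save("pre.npy",[o['tool_pos'],o['tcp_rot']])
a=show("pics/s4.png"); b=show("pics/t4.png","top")
crop(a,250,150,350,250,6,"pics/s4c.png");crop(b,255,180,355,250,7,"pics/t4c.png")
```

```text
sign -1.0 tip px pred [[302.57167699 296.89139421]] collar [[249.62393257 301.3138303 ]]
[180.         -30.          91.63551402] [ 0.02471743 -0.8656726  -0.5       ]
15.2417 [0.52664126 0.21070992 0.22411793] [0.52663267 0.20981579 0.22326537] [179.92058398 -29.99552279  91.74369214] [-1.09056497  0.00777953 -0.29490921]
```

View pics/s4c.png

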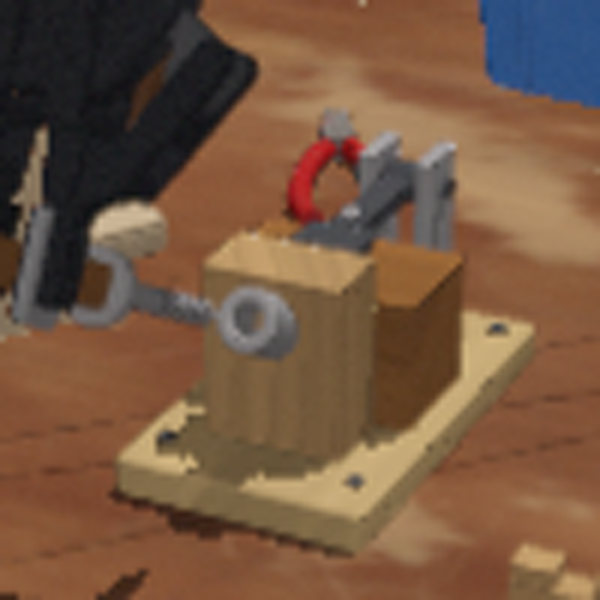

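View pics/t4c.png

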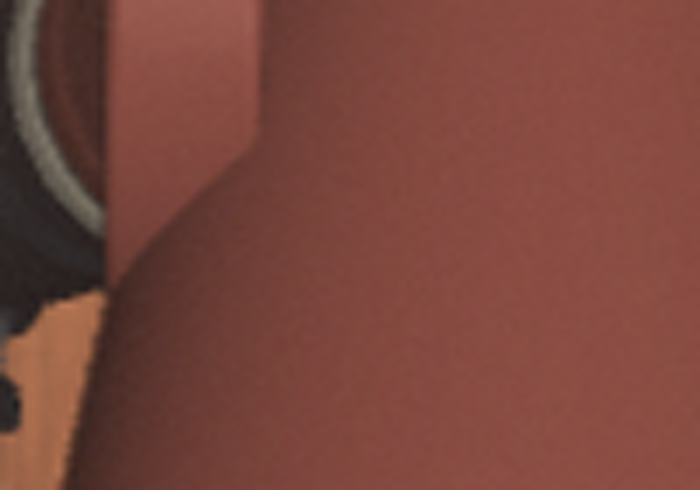

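View pics/s4.png

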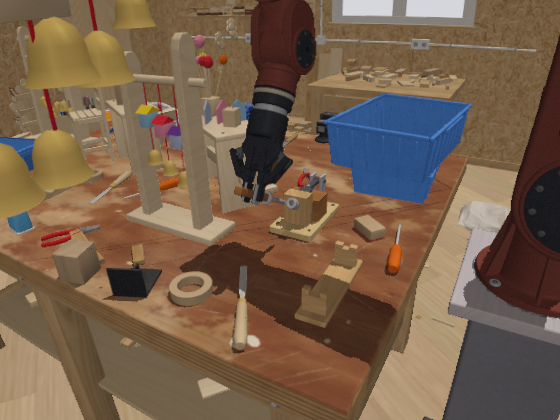

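Run:
```python
from h import *
a=cv2.imread("pics/s4.png");b=cv2.imread("pics/t3.png")
crop(a,260,190,304,216,16,"pics/z1.png")
crop(b,302,200,338,226,16,"pics/z2.png");crop(b,240,284,312,310,11,"pics/z3.png")
o=np.load("pre.npy");Rm=Rn.from_euler('xyz',o[1],degrees=True).as_matrix()
g=o[0]+Rm[:,2]*.054;d=-Rm[:,0]
m=tf(jig,[(0,55,85)])[0]
for n in("scene","top"): print(n,"tip",proj(n,g+.153*d),"collar",proj(n,g+.059*d),"mouth",proj(n,m))
def pp(n,f):
  return proj(n,tf(jig,[f]))
print("grads scene px/mm: x",proj("scene",m+[.001,0,0])-proj("scene",m),"z",proj("scene",m+[0,0,.001])-proj("scene",m),"d",proj("scene",m+.001*d)-proj("scene",m))
```

```text
scene tip [[284.15174236 201.05097229]] collar [[265.15697649 196.29076216]] mouth [[289.82806645 202.60525282]]
top tip [[301.45041659 214.73846693]] collar [[260.84607225 213.32413816]] mouth [[313.91295876 215.36585598]]
grads scene px/mm: x [[-0.38124352 -0.08673403]] z [[-0.00677993 -0.38938433]] d [[0.17294669 0.04323299]]
```

View pics/z1.png

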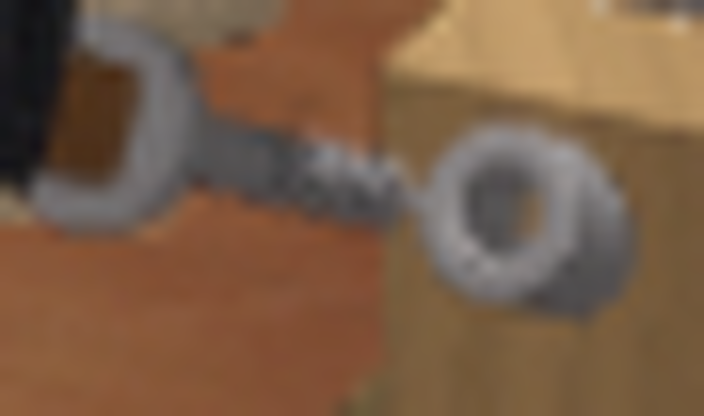

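View pics/z2.png

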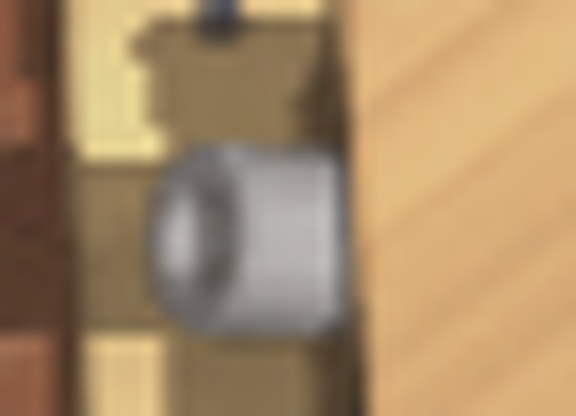

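View pics/z3.png

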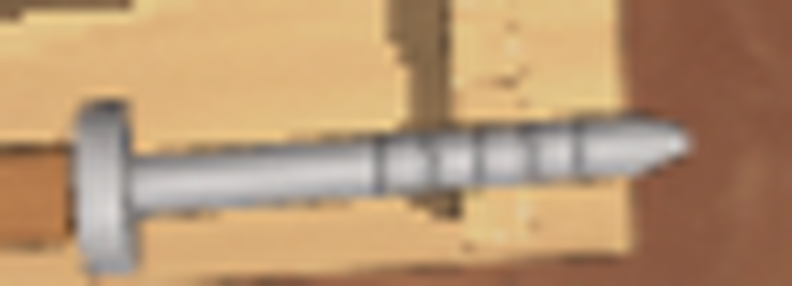

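Run:
```python
from h import *
R,e,d=orif(-90+np.degrees(jig[2]),30)
m=tf(jig,[(0,55,85)])[0]+np.array([1.1,-.3,1.8])/1000
P=lambda out:m-d*(.153+out)-R[:,2]*.054
robot.line_to(P(.006),vel=.05,guard=12); robot.pause(.3)
o=robot.observe();print(o['time'],(o['tool_pos']-P(.006))*1000,o['tcp_rot'],o['ft_force'])
a=show("pics/s5.png");crop(a,260,190,304,216,16,"pics/z4.png")
Rm=Rn.from_euler('xyz',o['tcp_rot'],degrees=True).as_matrix()
g=o['tool_pos']+Rm[:,2]*.054;d=-Rm[:,0]
n="scene"; print(n,"tip",proj(n,g+.153*d),"collar",proj(n,g+.059*d),"mouth",proj(n,m))
```

```text
16.2583 [-0.01970512  0.17202988  0.12936738] [179.98572249 -29.99796773  91.66024923] [ 1.2377173   0.106962   -0.73940726]
scene tip [[288.3564153  201.46415902]] collar [[270.20517044 196.85277044]] mouth [[289.45857441 201.75751564]]
```

View pics/z4.png

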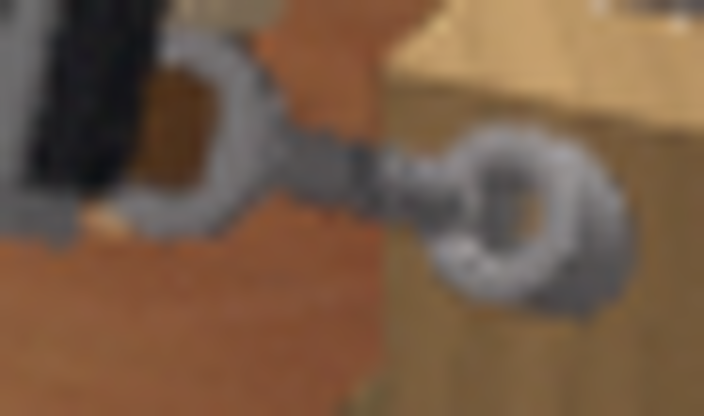

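Run:
```python
from h import *
R,e,d=orif(-90+np.degrees(jig[2]),30)
m=tf(jig,[(0,55,85)])[0]+np.array([1.1,-.3,1.8])/1000
P=lambda out:m-d*(.153+out)-R[:,2]*.054
for out in(-.006,-.018,-.03):
    h=robot.line_to(P(out),vel=.04,guard=12); o=robot.observe(); err=(o['tool_pos']-P(out))*1000
    print(out,h,o['time'],"along",err@d,"n",err@R[:,2],"x",err@R[:,1],"F along",o['ft_force']@d,"Fn",o['ft_force']@R[:,2],"Fx",o['ft_force']@R[:,1],o['gripper_width'])
    if h:break
a=show("pics/s6.png");crop(a,260,190,304,216,16,"pics/z5.png")
```

```text
-0.006 False 16.7583 along 0.322486046573482 n 0.050341629093343644 x -0.020718992125276933 F along 0.2853723620329454 Fn 0.3522033503057225 Fx 0.1100624762290106 0.0148063862905033
-0.018 False 17.2083 along 0.2437197061719168 n 0.05301251043964323 x -0.03232738824855199 F along -0.29712333616339487 Fn 1.3908790616719082 Fx -0.19234524502400654 0.014850468957443725
-0.03 False 17.6583 along 0.23362159690563147 n 0.02666640733759507 x -0.010596186483610938 F along 1.0252767461763845 Fn 1.3571621625937078 Fx -0.41857829940567376 0.01458223102274213
```

View pics/z5.png

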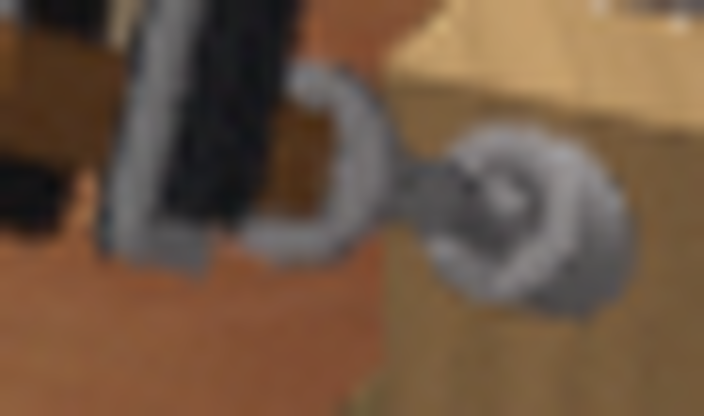

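The rim at right is intact and the shank is clipped inside the bore, so the tip is in the tube. I'll slide it to the collar stop.

Run:
```python
from h import *
R,e,d=orif(-90+np.degrees(jig[2]),30)
m=tf(jig,[(0,55,85)])[0]+np.array([1.1,-.3,1.8])/1000
P=lambda out:m-d*(.153+out)-R[:,2]*.054
def rep(out,h):
    o=robot.observe(); err=(o['tool_pos']-P(out))*1000;f=o['ft_force']
    print(out,h,round(o['time'],2),"err along/n/x",np.round([err@d,err@R[:,2],err@R[:,1]],2),"F",np.round([f@d,f@R[:,2],f@R[:,1]],1),round(o['gripper_width'],4))
for out in(-.045,-.06,-.075,-.083):
    h=robot.line_to(P(out),vel=.05,guard=15);rep(out,h)
    if h:break
else:
    h=robot.line_to(P(-.097),vel=.02,guard=10);rep(-.097,h)
    robot.pause(.2);rep(-.097,h)
a=show("pics/s7.png");crop(a,250,180,314,224,12,"pics/z6.png")
```

```text
-0.045 False 18.16 err along/n/x [ 0.36  0.08 -0.06] F [ 1.5  1.  -0.3] 0.0149
-0.06 False 18.61 err along/n/x [ 0.3   0.03 -0.02] F [ 0.3  1.5 -0.2] 0.0148
-0.075 False 19.06 err along/n/x [ 0.3   0.05 -0.05] F [ 0.1  0.9 -0.8] 0.0148
-0.083 False 19.37 err along/n/x [ 0.29  0.05 -0.06] F [ 0.1  0.9 -0.2] 0.0149
-0.097 True 19.87 err along/n/x [-5.56  0.32 -0.07] F [-1.6 -0.7  1.5] 0.0149
-0.097 True 20.07 err along/n/x [-5.61  0.43 -0.1 ] F [-3.4 -0.4  2.6] 0.0149
```

View pics/z6.png

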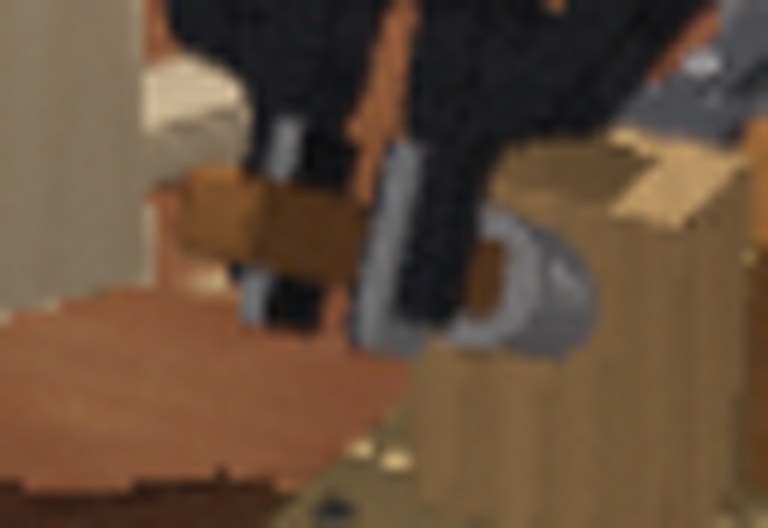

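Run:
```python
from h import *
R,e,d=orif(-90+np.degrees(jig[2]),30)
m=tf(jig,[(0,55,85)])[0]+np.array([1.1,-.3,1.8])/1000
P=lambda out:m-d*(.153+out)-R[:,2]*.054
def rep(out,h):
    o=robot.observe(); err=(o['tool_pos']-P(out))*1000;f=o['ft_force']
    print(out,h,round(o['time'],2),"err along/n/x",np.round([err@d,err@R[:,2],err@R[:,1]],2),"F",np.round([f@d,f@R[:,2],f@R[:,1]],1),round(o['gripper_width'],4))
h=robot.line_to(P(-.0965),vel=.02,guard=12);rep(-.09,h);robot.pause(.3);rep(-.09,h)
for out in(-.07,-.03,.0,.05):
    h=robot.line_to(P(out),vel=.08,guard=20);rep(out,h)
    if h:break
a=show("pics/s8.png")
```

```text
-0.09 True 20.32 err along/n/x [ 1.6   0.52 -0.12] F [-3.  -0.7  1.2] 0.0151
-0.09 True 20.62 err along/n/x [ 1.58  0.55 -0.12] F [-1.7  0.1  0.3] 0.015
-0.07 False 21.04 err along/n/x [-0.58 -0.   -0.03] F [ 1.4  0.8 -0.9] 0.015
-0.03 False 21.69 err along/n/x [-0.17  0.09 -0.07] F [ 0.5  1.  -0.2] 0.0149
0.0 False 22.22 err along/n/x [-0.4  -0.01 -0.03] F [0.7 1.6 0.1] 0.0149
0.05 False 22.99 err along/n/x [ 0.08  0.17 -0.09] F [ 0.5  0.9 -0.3] 0.0152
```

View pics/s8.png

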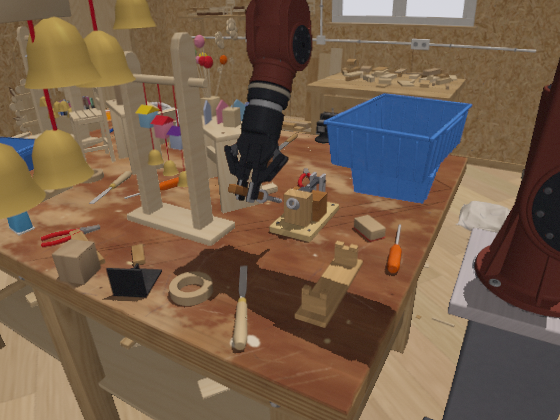

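Run:
```python
from h import *
o=robot.observe();p=o['tool_pos']
robot.line_to(p+[-.03,.02,.06],vel=.15)
R,e,d=orif(-90)
robot.move_pose([.42,.20,.277+.054],e); robot.pause(.6)
o=robot.observe();print(o['time'],o['tool_pos'],o['tcp_rot'],o['gripper_width'],o['qvel'].round(2))
g=o['tool_pos']-[0,0,.054]
for n in("scene","top"):print(n,"tip",proj(n,g+[0,-.153,0]),"collar",proj(n,g+[0,-.059,0]),"end",proj(n,g+[0,.055,0]))
a=show("pics/s9.png");b=show("pics/t9.png","top")
```

```text
24.8333 [0.42005724 0.19996708 0.3309706 ] [-1.79996696e+02 -7.89841500e-03  8.99927786e+01] 0.014749210786904561 [ 0.02 -0.13  0.01  0.03 -0.09  0.16]
scene tip [[342.97706436 123.31907974]] collar [[324.00710735 135.7023064 ]] end [[295.53157549 154.33472052]]
top tip [[342.91054155 263.86403911]] collar [[284.8577828  265.32868135]] end [[214.48489355 267.16026896]]
```

View pics/s9.png

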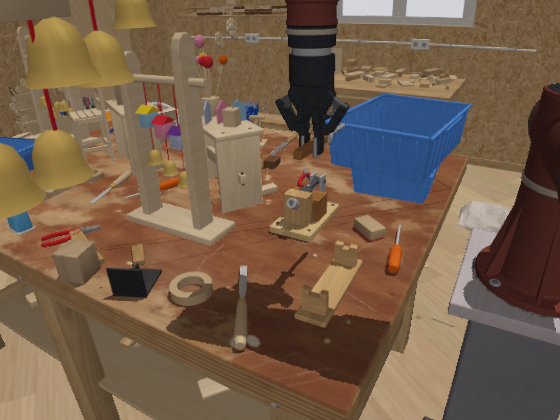

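View pics/t9.png

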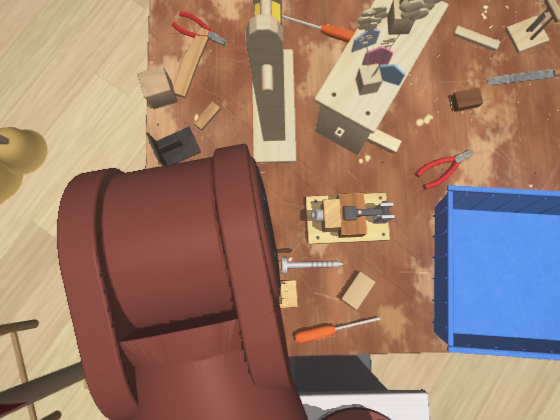

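Run:
```python
from h import *
crop(cv2.imread("pics/s9.png"),275,105,365,170,8,"pics/z9.png");crop(cv2.imread("pics/t9.png"),270,180,400,320,4,"pics/z10.png")
```

```text
(no output)
```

View pics/z9.png

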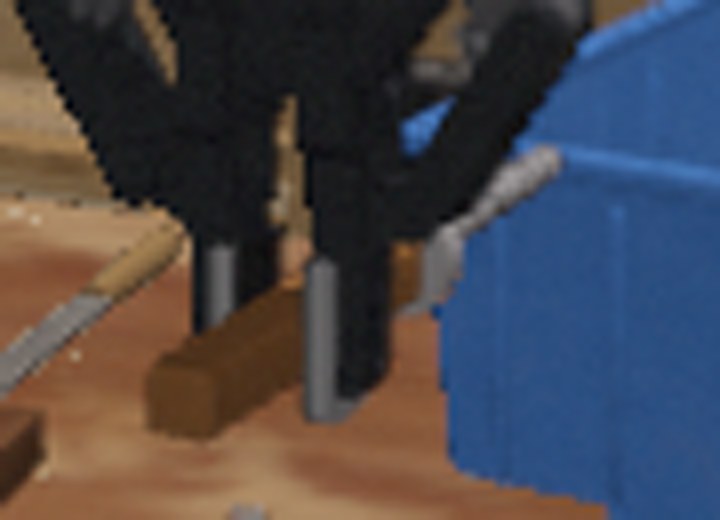

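View pics/z10.png

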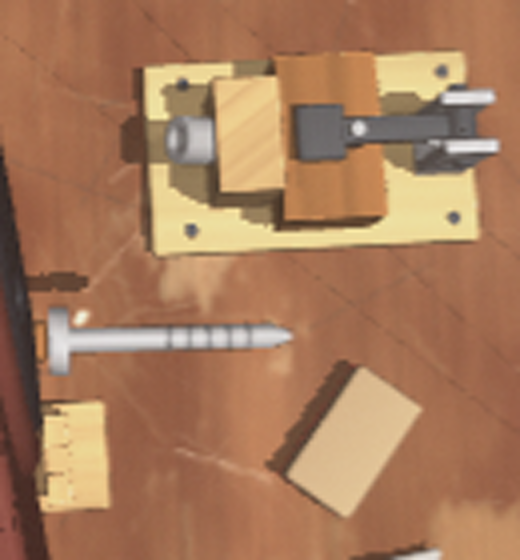

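Run:
```python
from plant import robot
print(robot.job_done()); print(robot.observe()['time'])
```

```text
the job is handed in; nothing more can be done
None
the job is handed in; nothing more can be done
```

The job is done and was handed in at about 25 s of the 64 s allowed; no verdict was reported. The order was clamp, gauge into the tube, gauge out, hold.

- **Clamp:** I pushed the lever down along its arc to a firm stop, with the fingertip at z 89.4 mm against 90 expected and 11 N on the tool. The last top picture still shows the lever flat on the rail.
- **Gauge in the tube:** I took it by the handle, corrected the tube position by about 2 mm from the scene picture, and slid it in. It met a firm stop 91.5 mm past my estimate of the mouth (90 nominal). A second press did not move it further, and the scene picture shows the collar on the mouth.
- **Final hold:** I drew the gauge straight out. It is held level with its axis about 276–277 mm above the bench, clear of everything, and its tip is in plain view of the top camera. Tip and handle end both lie within about 1.5 px of where a level rod should appear.
- **Other objects:** the cradle, chisel, sanding block and offcut look unmoved in the pictures where they can be seen.

**Checks that disagreed:** the two cameras differed by about 2 mm, as the calibration allows, so I aligned the tip to the mouth within the scene picture. The arm hid the mouth from the top camera during insertion, so only the scene camera and the forces confirmed that step.

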